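# Lock the cylinder head and hold the inspection probe in its spark-plug well

## Robot

A 7-joint arm with a two-finger parallel gripper is mounted at the origin on the work surface. World frame = base frame: x ahead of the robot, y to its left, z up, the work surface at z = 0. Lengths are in m, angles in rad, forces in N, time in s.
With the tool pointing down it reaches from about 0.425 to 0.875 m from the base axis. Payload 4.7 kg.
Tool frame: the origin (TCP) lies at the very end of the fingers, on their centre line; the grasp point (between the pads) lies 19 mm behind it; z points along the fingers, y is the line along which they close (so a half turn about z gives the same grasp; the last joint's range is limited). The gripper opens to 85 mm and grips with 20 to 120 N. Pads are 22 mm wide; open, the fingers measure 114 mm over their backs; the gripper's body (76 mm by 85 mm) begins 54 mm behind the grasp point. The pads swing forward as they close: fully open they stand 13 mm farther back than shut.
Start: joints at [1.29, 0.321, -0.07, 1.45, 0.023, 1.371, -0.057], TCP at [0.189, -0.622, 0.231] pointing down, gripper open.
Joint ranges: [-2.86, 2.86], [-0.3, 2.09], [-1.38, 1.24], [0.06, 2.45], [-1.56, 4.7], [0.09, 2.05], [-2.69, 2.69]. Speed limits (rad/s): [2.57, 2.57, 3.14, 3.14, 3.14, 3.14, 3.14].

## Interface

Orientations are given as a 3x3 rotation matrix whose columns are the frame's x, y, z axes.
In Python, from station import arm, eyes gives the robot as it stands.
- The arm moves only by the tool move_arm, never from a script. Its argument "increments" is one flat list of numbers, 7 for each row, row after row: the turn, a rotation vector about the world's x, y, z in degrees, then the shift along the world's x, y, z in units of 50 mm (1.0 is 50 mm), then the finger opening in mm, from 0 to 85.4. In form: [wx, wy, wz, tx, ty, tz, grip, wx, wy, wz, tx, ty, tz, grip, ...]. A call has 1 to 20 rows; each row is the pose to reach, as a shift and turn from the pose commanded when the call began; what a row does not reach only later rows make up. A row lasts 1/10 s, in which the tool goes at most 50 mm and 8.59 degrees, less where a joint would pass 70% of its speed; a pose out of reach is approached as far as the arm can. A call with a gripper value outside its range is refused whole. The fingers move at their own pace and stop on an object; "squeeze" is the grip in N (left out, the last holds). Time passes only in rows, so rows that repeat a pose let the fingers close. It gives the time, the measured TCP pose, the force, the opening and the grip force at its end, in the units of the state.
- arm.get_state(): the state, without advancing time (a new reading comes with each control period).
- eyes.snapshot(name): name is "scene" or "top" or "wrist"; returns a dict with "img" (480x640x3 uint8, red, green, blue), "fx", "fy", "cx", "cy" (pixels), "rvec" (rotation vector, rad) and "tvec" (3), from world to camera coordinates, as OpenCV has them. Camera axes: x right, y down, z forward; pixel columns grow to the right and rows downward; lengths in m; the calibration is good to about 2 mm. The wrist camera is an equidistant fisheye: a pixel r from the principal point sees the ray r / f radians off the axis. A picture is of the moment at which its call begins. There is no depth.
- arm.finish_job(): hands the job in; it is judged then, once.
The state is a dict: "time": time; "joint_pos": joint angles; "joint_velocities": joint speeds; "joint_torque": joint torques, N m; "position": TCP position; "eef_rot": TCP orientation; "contact_force": force on the tool from outside, world axes, zero at the start; "wrist_torque": the same for the moment, N m; "opening": opening from 0.0 (shut) to 1.0 (fully open); "finger_force": force on a finger pad.
Only numpy, scipy, OpenCV 4.12 (cv2) and the standard library are available. Lean on these libraries where they do the work, as an engineer would, in place of code of your own. Each camera call takes 0.05 s, during which the arm holds its last target. There are 200 camera calls.

## Task

Swing the red clamp arm of the fixture down until it rests fully in its yellow catch, so that the cylinder head is locked, and leave it closed. Then take the inspection probe out of its blue stand and lower its rod into the spark-plug well on top of the head, upright and without ever touching the head or fixture, until the red band on the rod is level with the mouth of the well. Finish while still holding the probe there, steady and centred in the well, touching nothing but the gripper, and leave the other things on the bench where they are.

Things in the scene. Friction and masses are not known exactly. Their poses are not given: they have to be found in the camera images.
- fixture: Finned aluminium cylinder head (134 x 110 mm, top 100 mm above the bench, bolt heads 6 mm more) on a dark steel plate 230 x 230 x 15 mm, fixed. Origin on the bench, z up; head centred at x 0, y -25 mm. Clamp arm along x at y = +75 mm, over a flange 49 mm high; hinge cheeks 71 mm high at x = +85 mm, yellow catch cheeks 82 mm high at x = -35 mm. Yaw within 0.3 of 0
- well (a point): Centre of the mouth of the spark-plug well: a straight vertical round hole, 26 mm in diameter, in the top of the head, 100 mm above the bench and 85 mm deep. Axes as the fixture's
- latch (a joint): Angle of the red clamp arm: 0 = level in its catch (end stop), growing as it is raised, to 1.6. Starts at 0.7 to 1.2, sloping up from the hinge towards the fixture's -x side. The hinge is stiff (0.3 N m friction, about 2 N at the handle): the arm stays where it is left
- latch_hinge (a point): Point on the hinge axis of the clamp arm, mid-way across the arm, 62 mm above the bench, at x = 85, y = 75 mm in the fixture's frame. The axis is the fixture's y axis
- latch_handle (a point): Centre of the black round cross-handle at the arm's free end: 16 mm in diameter, 44 mm long along fixture y, 180 mm from the hinge axis. Closed, it is 62 mm above the bench on the fixture's -x side, 20 mm clear of the head. It can be pinched over its two ends (along fixture y) and then turns between the fingers. The arm is 16 mm wide, 12 mm thick
- probe: Rigid inspection probe, loose, about 150 g: steel rod 10 mm in diameter, 90 mm long; above it a black handle 24 x 24 mm square, flats along its x and y, 90 to 145 mm above the tip; grey eyepiece 20 mm in diameter up to 156 mm. Red band round the rod centred 50 mm above the tip. Origin at the tip of the rod, z up along the rod
- probe_tip (a point): Lower end of the probe's rod, on its axis (the same point as the probe's origin)
- stand: Blue square post 36 x 36 mm, its top 95 mm above the bench, on a thin steel foot 85 x 85 mm; fixed. The rod hangs in its 16 mm hole and the handle's underside rests on the top of the post, so the tip starts 5 mm above the bench. Origin under the centre of the post, z up
- grease_tin: Bystander: round tin with a green label, 72 mm in diameter, 70 mm high, loose. Origin under its centre
- bolt_cup: Bystander: yellow steel cup, 74 mm in diameter, 80 mm high, loose. Origin under its centre
- spray_can: Bystander: blue can, 60 mm in diameter, 190 mm high, loose, on the far left. Origin under its centre
- wrench: Bystander: wrench lying flat, loose, on the left. Origin under its middle
- screwdriver: Bystander: screwdriver lying flat, loose, on the right. Origin under its middle
- big_socket: Bystander: steel wrench socket, 38 mm in diameter, 50 mm high, standing, loose. Origin under its centre
There are look-alikes about, which are no part of the job. Leave any green or pink look-alike of the probe alone.

How it is judged:
By the outcome, as a careful person would: the job done as asked, in the order asked, and still so for the second after the job is handed in, while the arm keeps its last pose, push and grip.
It also fails if it takes over 67 s, if anything falls off the work surface, if the arm or the gripper's body presses on something with over 40 N, if the wrist force passes 120 N, or if a joint passes its speed limit or range.

## Working session

There is one attempt and no reset: what is moved stays moved. The work goes in short steps, Python scripts to look and compute and a tool call to move; the robot and the scene stay as the last step left them, time stands still between calls to the robot, and variables do not carry over. Pictures are saved under pics/ and viewed, at most 12 in all, crops included, and the job is handed in when it is done.

Besides the shell and the picture viewer there is one more tool, called after "Request:" as name(argument=value, ...) on one line, values as JSON. move_arm: Moves the arm, as the interface text tells. Its arguments: {"type":"object","properties":{"increments":{"type":"array","items":{"type":"number"}},"squeeze":{"type":"number"}},"required":["increments"]}

```bash
mkdir -p pics; cat > h.py <<'E'
import numpy as np, cv2
from station import arm, eyes
def snap(n,fn=None):
    s=eyes.snapshot(n); s['name']=n
    if fn: cv2.imwrite('pics/'+fn,cv2.cvtColor(s['img'],cv2.COLOR_RGB2BGR))
    s['R']=cv2.Rodrigues(np.array(s['rvec'],float))[0]; s['t']=np.array(s['tvec'],float).ravel(); s['C']=-s['R'].T@s['t']
    return s
def ray(s,u,v):
    a=np.array([(u-s['cx'])/s['fx'],(v-s['cy'])/s['fy']])
    if s['name']=='wrist':
        r=np.linalg.norm(a); d=np.array([*(a/max(r,1e-9)*np.sin(r)),np.cos(r)])
    else: d=np.array([*a,1.])
    d=s['R'].T@d; return d/np.linalg.norm(d)
def onz(s,u,v,z):
    d=ray(s,u,v); return s['C']+d*(z-s['C'][2])/d[2]
def tri(*obs):
    A=np.zeros((3,3));b=np.zeros(3);L=[]
    for s,u,v in obs:
        d=ray(s,u,v);P=np.eye(3)-np.outer(d,d);A+=P;b+=P@s['C'];L.append((s,d))
    p=np.linalg.solve(A,b)
    return p,[round(1000*np.linalg.norm(np.cross(p-s['C'],d)),1) for s,d in L]
def proj(s,p):
    c=s['R']@np.array(p)+s['t']
    if s['name']=='wrist':
        n=np.hypot(c[0],c[1]);th=np.arctan2(n,c[2]);a=c[:2]/max(n,1e-9)*th
    else: a=c[:2]/c[2]
    return np.round([s['fx']*a[0]+s['cx'],s['fy']*a[1]+s['cy']],1)
E
python3 - <<'E'
from h import *
for n in ('scene','top'):
    s=snap(n,n+'0.png'); print(n,s['C'].round(3),s['fx'],s['R'][2].round(2))
st=arm.get_state(); print(st['time'],st['position'],np.round(st['eef_rot'],3),st['opening'])
E
```

```text
scene [ 0.98  -0.607  0.877] 445.39413320909426 [-0.39  0.58 -0.71]
top [0.448 0.014 1.378] 500.7181674192741 [ 0.08 -0.01 -1.  ]
0.1 [ 0.18865006 -0.62151059  0.23032951] [[ 0.957  0.291 -0.001]
 [ 0.291 -0.957  0.002]
 [-0.    -0.002 -1.   ]] 0.998468292024157
```

View pics/scene0.png

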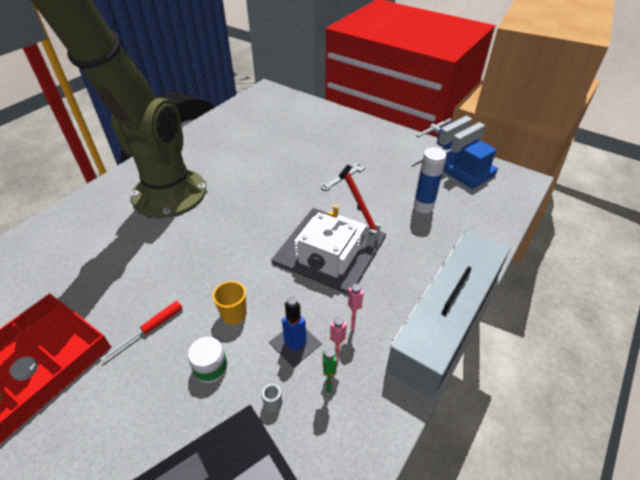

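View pics/top0.png

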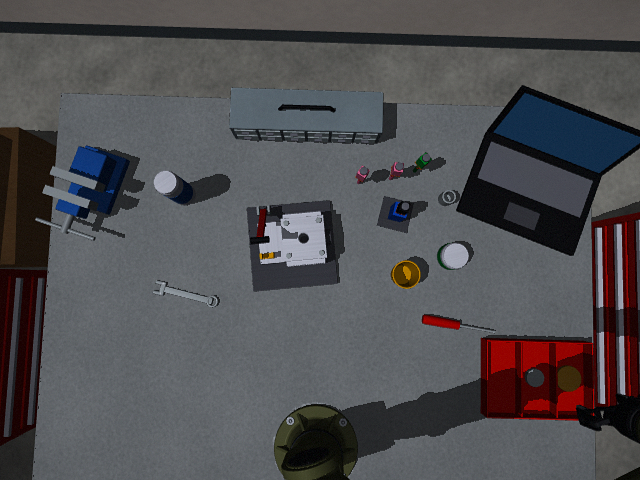

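The scene view shows the fixture at (330,245) with its red arm raised and the handle at (346,172). The blue stand with the black-handled probe is at (293,325), and in the top view it is at (400,210). The other candidates are pink at (356,300) and (338,335), and green at (329,365). The black-handled one fits, because it is the only one in the blue stand. I'll confirm that in a crop.

```bash
python3 - <<'E'
import cv2,numpy as np
a=cv2.imread('pics/top0.png')[180:300,240:420]
b=cv2.imread('pics/scene0.png')[150:360,265:395]
A=cv2.resize(a,(800,533),interpolation=cv2.INTER_CUBIC); cv2.imwrite('pics/c1.png',A)
cv2.imwrite('pics/c2.png',cv2.resize(b,(371,600),interpolation=cv2.INTER_CUBIC))
E
```

```text
(no output)
```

View pics/c1.png

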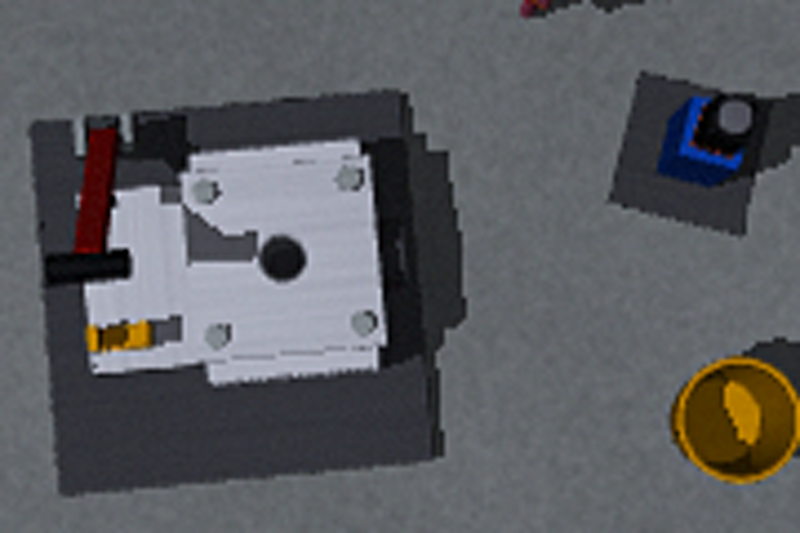

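View pics/c2.png

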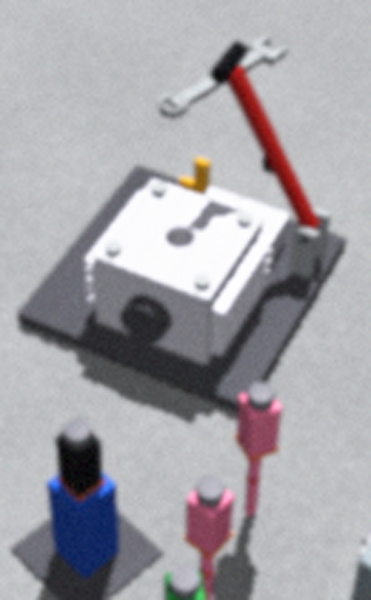

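The crops confirm it. The black-handled probe stands in the blue post, and the lookalikes (pink, pink, green) stand outside it. In full-image pixels:

| Point | Top view | Scene view |
|---|---|---|
| Well | (303,238) | (328,233) |
| Handle | (260,240) | (346,172) |
| Eyepiece | (406,206) | (292,300) |

```bash
cat >> h.py <<'E'
def blob(s,mask,u,v,box):
    m=np.zeros(mask.shape,np.uint8); y0,y1,x0,x1=int(v-box),int(v+box),int(u-box),int(u+box)
    m[y0:y1,x0:x1]=mask[y0:y1,x0:x1]
    n,l,st,c=cv2.connectedComponentsWithStats(m)
    if n<2: return None
    k=1+np.argmax(st[1:,4]); return c[k],st[k]
E
python3 - <<'E'
from h import *
S=snap('scene');T=snap('top')
g=lambda s:cv2.cvtColor(s['img'],cv2.COLOR_RGB2GRAY)
wt=blob(T,(g(T)<75).astype(np.uint8),303.4,238,8);ws=blob(S,(g(S)<130).astype(np.uint8),328.1,233,7)
print('well blobs',wt,ws)
print('well',tri((T,*wt[0]),(S,*ws[0])), onz(T,*wt[0],.1),onz(S,*ws[0],.1))
ht=blob(T,(g(T)<35).astype(np.uint8),259.8,240,12);hs=blob(S,(g(S)<70).astype(np.uint8),346,171.7,10)
print('handle',ht,hs,tri((T,*ht[0]),(S,*hs[0])))
print('eyepiece',tri((T,405.8,205.9),(S,292.3,300)))
f=lambda x,y:(240+x/4.4444,180+y/4.4444)
P=np.array([onz(T,*f(*c),.015)[:2] for c in [(30,122),(405,92),(442,457),(62,494)]]);print('plate',P.round(3),P.mean(0))
d=(P[0]+P[1]-P[2]-P[3]);print('yaw',np.arctan2(d[1],d[0]));e=(P[0]+P[3]-P[1]-P[2]);print(np.arctan2(-e[0],e[1]))
F=np.array([onz(T,*f(*c),.003)[:2] for c in [(640,72),(745,235),(610,200)]]);print('foot',F.round(3),'ctr',(F[0]+F[1])/2)
e=F[0]-F[2];print('stand yaw',np.arctan2(e[1],e[0]),np.linalg.norm(e),np.linalg.norm(F[1]-F[2]))
# red arm mid-line
r=T['img'].astype(int);m=((r[...,0]>80)&(r[...,1]<50)&(r[...,2]<50)).astype(np.uint8)
print(blob(T,m,260,225,30))
E
```

```text
well blobs (array([303.12658228, 237.62025316]), array([299, 233,  10,  10,  79], dtype=int32)) (array([327.52380952, 232.66666667]), array([324, 231,   8,   4,  21], dtype=int32))
well (array([0.55050054, 0.04589924, 0.1035788 ]), [np.float64(0.3), np.float64(0.3)]) [0.55101002 0.04615979 0.1       ] [0.54830497 0.04872966 0.1       ]
handle (array([259.06451613, 237.16129032]), array([250, 228,  19,  17, 186], dtype=int32)) (array([345.37113402, 173.49484536]), array([340, 166,  11,  15,  97], dtype=int32)) (array([0.53772293, 0.14402743, 0.21835145]), [np.float64(2.3), np.float64(2.3)])
eyepiece (array([ 0.63169455, -0.20323959,  0.16527017]), [np.float64(1.3), np.float64(1.3)])
plate [[ 0.636  0.205]
 [ 0.662 -0.025]
 [ 0.438 -0.054]
 [ 0.409  0.177]] [0.53623065 0.07565456]
yaw 0.12542643202608106
0.11713683255926552
foot [[ 0.681 -0.172]
 [ 0.58  -0.239]
 [ 0.6   -0.155]] ctr [ 0.63041432 -0.20581396]
stand yaw -0.21050126631367913 0.08276345343712314 0.08651266211261331
(array([259., 236.]), array([257, 236,   5,   1,   5], dtype=int32))
```

Request:
move_arm(increments=[0,0,0,1,1.3,1,85,0,0,-2,2,2.6,2,85,0,0,-4,3,3.9,2,85,0,0,-6,4,5.2,2,85,0,0,-8,5,6.4,2,85,0,0,-10,5.8,7.4,2,85,0,0,-10,5.9,8.4,2,85,0,0,-10,6,9.4,2.2,85,0,0,-10,6.2,10.4,2.2,85,0,0,-10,6.2,11.4,2.2,85,0,0,-10,6.2,12.4,2.2,85,0,0,-10,6.2,13.4,2.2,85,0,0,-10,6.2,14.4,2.2,85,0,0,-10,6.2,15,2.2,85,0,0,-10,6.2,15.4,2.2,85,0,0,-10,6.2,15.4,2.2,85,0,0,-10,6.2,15.4,2.2,85,0,0,-10,6.2,15.4,2.2,85])

```text
time: 2.0
position: [0.4977, 0.154, 0.3418]
eef_rot: [[0.992, 0.127, 0.001], [0.127, -0.992, 0.002], [0.001, -0.002, -1.0]]
contact_force: [-0.5, 0.2, 0.3]
opening: 0.995
finger_force: 0.0
```

```bash
python3 - <<'E'
from h import *
st=arm.get_state();W=snap('wrist','w1.png');print(st['time'],st['position'],np.round(st['eef_rot'],3),W['C'].round(3),W['fx'],W['cx'])
S=snap('scene');T=snap('top')
print('handle man',tri((T,259.8,239.9),(S,345.9,171.7)))
for p in [(.5505,.0459,.1),(.518,.149,.215),(.6315,-.2045,.156)]: print(proj(W,p))
E
```

```text
2.0 [0.49771444 0.15398751 0.3418184 ] [[ 0.992  0.127  0.001]
 [ 0.127 -0.992  0.002]
 [ 0.001 -0.002 -1.   ]] [0.573 0.164 0.484] 371.64829954431775 326.25288407068723
handle man (array([0.53437339, 0.14409318, 0.22166915]), [np.float64(1.6), np.float64(1.6)])
[435.1 168.2]
[338.1 206.9]
[647.5 149.4]
```

View pics/w1.png

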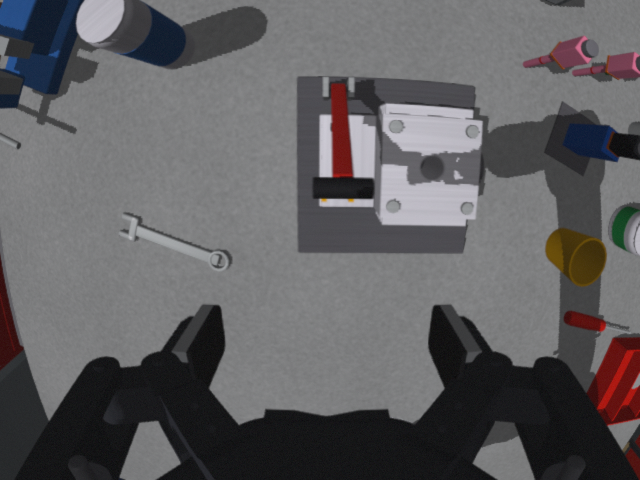

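The wrist view shows the handle at (343,188), the hinge at (338,88) and the well at (432,167). The fixture lies square to the image, so the tool yaw is right.

```bash
python3 - <<'E'
from h import *
S=snap('scene');T=snap('top');W=snap('wrist')
g=lambda s:cv2.cvtColor(s['img'],cv2.COLOR_RGB2GRAY)
wh=blob(W,(g(W)<40).astype(np.uint8),343,188,34);ww=blob(W,(g(W)<75).astype(np.uint8),432,167,15);print(wh,ww)
print('handle',tri((T,259.8,239.9),(S,345.9,171.7),(W,*wh[0])),tri((S,345.9,171.7),(W,*wh[0])))
print('well',tri((T,303.1,237.6),(S,327.5,232.7),(W,*ww[0])),[onz(s,*p,.1).round(4) for s,p in ((T,(303.1,237.6)),(S,(327.5,232.7)),(W,ww[0]))])
# plate left edge (fixture y=.115) and top/bottom corners in wrist
P=np.array([onz(W,*c,.015)[:2] for c in [(299,77),(475,87),(463,253),(299,253)]]);print('plate',P.round(4),P.mean(0))
for a,b in ((0,3),(1,2)): d=P[a]-P[b];print(np.arctan2(d[1],d[0]),np.linalg.norm(d))
for a,b in ((0,1),(3,2)): d=P[a]-P[b];print(np.arctan2(-d[0],d[1]),np.linalg.norm(d))
print('hinge',onz(W,339,86,.068))
E
```

```text
(array([335.07182836, 187.9244403 ]), array([ 309,  177,   54,   22, 1072], dtype=int32)) (array([425.6974359 , 165.94615385]), array([417, 155,  20,  23, 390], dtype=int32))
handle (array([0.53412255, 0.14470616, 0.22112455]), [np.float64(1.8), np.float64(1.6), np.float64(0.6)]) (array([0.53459557, 0.14556969, 0.22129042]), [np.float64(0.7), np.float64(0.7)])
well (array([0.55058871, 0.04719269, 0.10158656]), [np.float64(1.1), np.float64(1.3), np.float64(1.6)]) [array([0.5511, 0.0462, 0.1   ]), array([0.5483, 0.0486, 0.1   ]), array([0.5513, 0.0481, 0.1   ])]
plate [[ 0.6369  0.1976]
 [ 0.6615 -0.0279]
 [ 0.436  -0.0526]
 [ 0.4098  0.1731]] [0.53603156 0.07254869]
0.10707910066724467 0.22840565106507554
0.1093561446033713 0.2269217763614795
0.10901925531268244 0.2267765174110831
0.11554570513260609 0.22730094780616072
hinge [0.62457598 0.14828353 0.068     ]
```

Request:
move_arm(increments=[0,0,0,0.3,0,-0.2,85,0,0,0,0.6,-0.05,-0.6,85,0,0,0,0.7,-0.07,-1.0,85,0,0,0,0.7,-0.07,-1.4,85,0,0,0,0.7,-0.07,-1.8,85,0,0,0,0.7,-0.07,-2.1,85,0,0,0,0.7,-0.07,-2.4,85,0,0,0,0.7,-0.07,-2.6,85,0,0,0,0.7,-0.07,-2.7,85,0,0,0,0.7,-0.07,-2.7,85,0,0,0,0.7,-0.07,-2.7,85])

```text
time: 3.4
position: [0.5342, 0.1447, 0.207]
eef_rot: [[0.993, 0.12, 0.001], [0.12, -0.993, 0.0], [0.001, -0.0, -1.0]]
contact_force: [0.1, 0.2, 0.0]
opening: 0.999
finger_force: 0.0
```

```bash
python3 - <<'E'
from h import *
W=snap('wrist','w2.png');st=arm.get_state();print(st['time'],st['position'],st['contact_force'])
for p in [(.534,.145,.221),(.534,.167,.221),(.534,.123,.221),(.5506,.0472,.1)]: print(proj(W,p))
E
```

```text
3.45 [0.53432939 0.14477013 0.20714241] [ 0.00152133 -0.47485533  0.59794625]
[327.9 329.3]
[272.8 322.9]
[382.1 334.2]
[462.9 234.1]
```

View pics/w2.png

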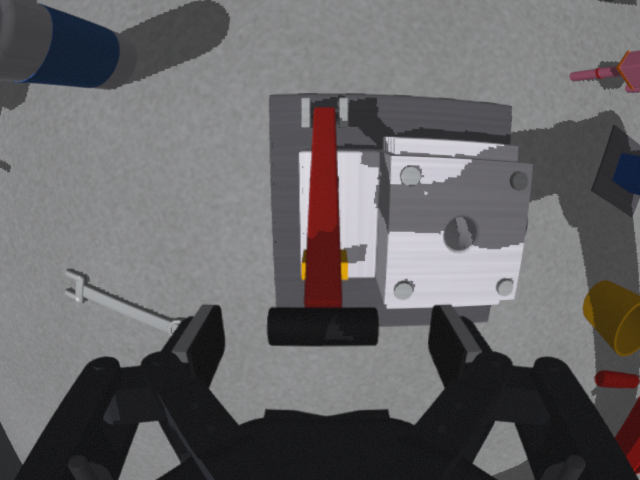

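The handle sits between the open fingers, with its centre at (323,327) and ends at 268 and 378. The well is at (460,233), as predicted. I'll pinch the handle now.

Request:
move_arm(increments=[0,0,0,0,0,0,30,0,0,0,0,0,0,30,0,0,0,0,0,0,30,0,0,0,0,0,0,30,0,0,0,0,0,0,30,0,0,0,0,0,0,30,0,0,0,0,0,0,30], squeeze=40)

```text
time: 4.15
position: [0.5335, 0.1461, 0.207]
eef_rot: [[0.993, 0.121, -0.0], [0.121, -0.993, 0.002], [0.0, -0.002, -1.0]]
contact_force: [-3.6, 3.5, 5.5]
opening: 0.503
finger_force: 42.3
```

```bash
python3 - <<'E'
import numpy as np
q0=1.08
for i in range(0,19):
    q=q0*(1-i/18); h=.18*(np.cos(q)-np.cos(q0)); print(i,np.round(np.array([-h*.9933,-h*.1153,.18*(np.sin(q)-np.sin(q0))])/.05,2))
E
```

```text
0 [-0. -0.  0.]
1 [-0.19 -0.02 -0.11]
2 [-0.37 -0.04 -0.23]
3 [-0.54 -0.06 -0.36]
4 [-0.7  -0.08 -0.49]
5 [-0.86 -0.1  -0.64]
6 [-1.   -0.12 -0.8 ]
7 [-1.14 -0.13 -0.97]
8 [-1.27 -0.15 -1.14]
9 [-1.38 -0.16 -1.32]
10 [-1.49 -0.17 -1.51]
11 [-1.58 -0.18 -1.71]
12 [-1.66 -0.19 -1.91]
13 [-1.73 -0.2  -2.11]
14 [-1.79 -0.21 -2.32]
15 [-1.83 -0.21 -2.53]
16 [-1.86 -0.22 -2.74]
17 [-1.88 -0.22 -2.96]
18 [-1.89 -0.22 -3.18]
```

Request:
move_arm(increments=[0,0,0,-0.19,-0.02,-0.11,30,0,0,0,-0.37,-0.04,-0.23,30,0,0,0,-0.54,-0.06,-0.36,30,0,0,0,-0.7,-0.08,-0.49,30,0,0,0,-0.86,-0.1,-0.64,30,0,0,0,-1.0,-0.12,-0.8,30,0,0,0,-1.14,-0.13,-0.97,30,0,0,0,-1.27,-0.15,-1.14,30,0,0,0,-1.38,-0.16,-1.32,30,0,0,0,-1.38,-0.16,-1.32,30,0,0,0,-1.38,-0.16,-1.32,30])

```text
time: 5.25
position: [0.4638, 0.1376, 0.1394]
eef_rot: [[0.993, 0.121, -0.001], [0.121, -0.993, 0.001], [-0.001, -0.002, -1.0]]
contact_force: [-2.0, 6.3, 0.1]
opening: 0.501
finger_force: 43.3
```

Request:
move_arm(increments=[0,0,0,-0.11,-0.01,-0.19,30,0,0,0,-0.2,-0.02,-0.39,30,0,0,0,-0.28,-0.03,-0.59,30,0,0,0,-0.35,-0.04,-0.79,30,0,0,0,-0.41,-0.05,-1.0,30,0,0,0,-0.45,-0.05,-1.21,30,0,0,0,-0.48,-0.06,-1.42,30,0,0,0,-0.5,-0.06,-1.64,30,0,0,0,-0.51,-0.06,-1.8,30,0,0,0,-0.51,-0.06,-1.88,30,0,0,0,-0.51,-0.06,-1.94,30,0,0,0,-0.51,-0.06,-1.98,30,0,0,0,-0.51,-0.06,-1.98,30,0,0,0,-0.51,-0.06,-1.98,30])

```text
time: 6.65
position: [0.4385, 0.1346, 0.0447]
eef_rot: [[0.993, 0.121, -0.003], [0.121, -0.993, -0.002], [-0.003, 0.002, -1.0]]
contact_force: [-17.6, 0.4, 43.8]
opening: 0.507
finger_force: 52.1
```

Request:
move_arm(increments=[0,0,0,0.02,0,0.05,30,0,0,0,0.02,0,0.05,30,0,0,0,0.02,0,0.05,65,0,0,0,0.02,0,0.05,65,0,0,0,0.02,0,0.05,65,0,0,0,0.02,0,0.05,65,0,0,0,0.02,0,0.3,65,0,0,0,0.02,0,0.8,65,0,0,0,0.02,0,1.5,65,0,0,0,0.02,0,2.3,65,0,0,0,0.02,0,3.1,65,0,0,0,0.02,0,3.9,65,0,0,0,0.02,0,4.4,65,0,0,0,0.02,0,4.4,65,0,0,0,0.02,0,4.4,65])

```text
time: 8.15
position: [0.4404, 0.1336, 0.262]
eef_rot: [[0.993, 0.12, 0.001], [0.12, -0.993, -0.001], [0.001, 0.001, -1.0]]
contact_force: [0.2, 0.1, -0.1]
opening: 0.757
finger_force: 0.0
```

```bash
python3 - <<'E'
from h import *
T=snap('top');S=snap('scene');W=snap('wrist')
A=lambda s,y0,y1,x0,x1,w,h:cv2.resize(s['img'][y0:y1,x0:x1],(w,h),interpolation=cv2.INTER_CUBIC)
im=np.hstack([A(W,0,480,160,560,400,480),A(S,150,270,275,375,400,480)])
cv2.imwrite('pics/m1.png',im[...,::-1]);st=arm.get_state();print(st['time'],st['position'],st['contact_force'])
for q in (0,.05): 
  p=np.array([.6148-.18*.9933*np.cos(q),.157-.18*.1153*np.cos(q),.062+.18*np.sin(q)]);print([proj(s,p) for s in (T,S,W)])
E
```

```text
8.3 [0.43951777 0.13329636 0.26019575] [-0.56978896  0.15887467 -0.35508133]
[array([267.7, 281.6]), array([311.3, 207.8]), array([323.7, 214.3])]
[array([267.3, 281.6]), array([311.3, 205.4]), array([323.6, 216.3])]
```

View pics/m1.png

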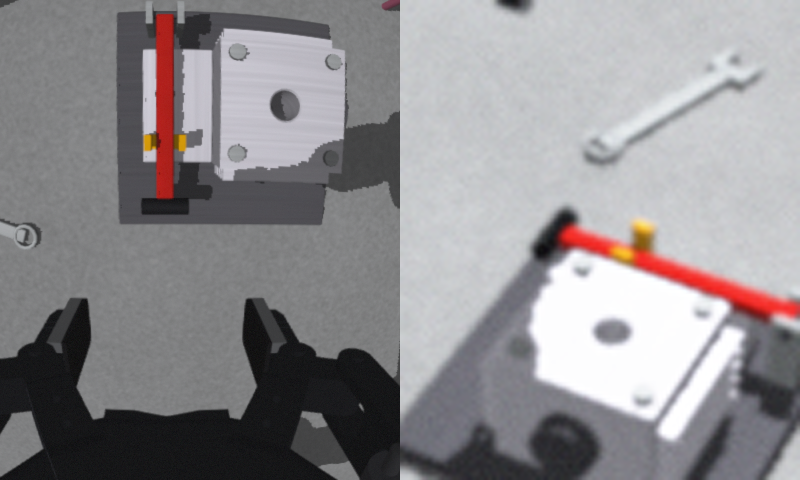

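The arm now lies level in the yellow catch. Its handle reads about (313,208) in the scene camera, against (311,208) predicted for angle 0. Next is the probe.

Request:
move_arm(increments=[0,0,0,0.2,-0.4,0.7,65,0,0,-2,0.5,-1.0,1.0,65,0,0,-4,0.8,-1.8,1.0,65,0,0,-6,1.1,-2.6,1.0,65,0,0,-8,1.4,-3.4,1.0,65,0,0,-11,1.7,-4.2,1.0,65,0,0,-14,2.0,-5.0,1.0,65,0,0,-17,2.2,-5.8,1.0,65,0,0,-19,2.4,-6.4,1.0,65,0,0,-19,2.4,-6.66,1.0,65,0,0,-19,2.4,-6.66,1.0,65,0,0,-19,2.4,-6.66,1.0,65,0,0,-19,2.4,-6.66,1.0,65])

```text
time: 9.6
position: [0.5604, -0.1968, 0.3116]
eef_rot: [[0.979, -0.206, 0.0], [-0.206, -0.979, 0.001], [-0.0, -0.001, -1.0]]
contact_force: [-0.3, -0.5, 0.2]
opening: 0.763
finger_force: 0.0
```

```bash
python3 - <<'E'
from h import *
W=snap('wrist','w3.png');st=arm.get_state();print(st['time'],st['position'],np.round(st['eef_rot'],3).tolist(),W['C'])
for p in [(.631,-.2045,.161),(.631,-.2045,.095)]: print(proj(W,p))
E
```

```text
9.65 [ 0.56046008 -0.19708523  0.31177468] [[0.978, -0.206, 0.0], [-0.206, -0.978, 0.0], [0.0, -0.0, -1.0]] [ 0.6345644  -0.211578    0.45351574]
[318.6 136.1]
[320.1 134.9]
```

View pics/w3.png

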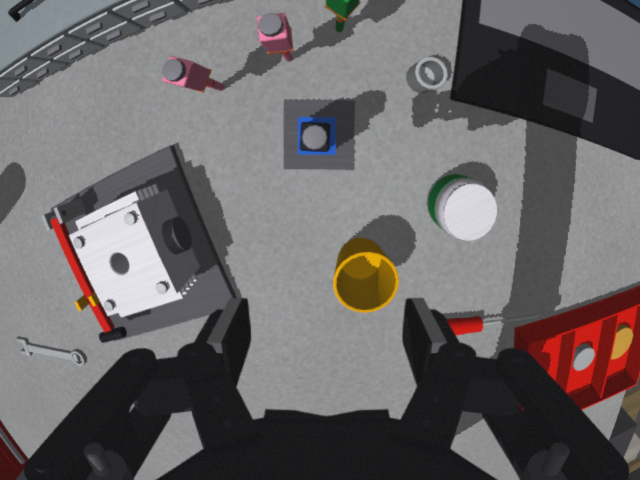

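The wrist view shows the eyepiece at (314,137) inside the blue post. Post and foot lie square to the tool, and the lookalikes are well away, with the nearest pink one at (274,30).

```bash
python3 - <<'E'
from h import *
W=snap('wrist');T=snap('top');S=snap('scene')
I=W['img'].astype(int)
blue=((I[...,2]>100)&(I[...,0]<60)).astype(np.uint8); dark=(I.max(2)<45).astype(np.uint8)
box=np.zeros_like(blue);box[110:165,290:345]=1
c=max(cv2.findContours(((blue|dark)&box)[:160,:342].copy(),cv2.RETR_EXTERNAL,cv2.CHAIN_APPROX_NONE)[0],key=cv2.contourArea)
ys,xs=np.nonzero(blue*box);r=cv2.minAreaRect(np.column_stack([xs,ys]).astype(np.float32));print('post',r,onz(W,*r[0],.095))
crop=I[115:160,292:340]
h=((I.max(2)<60)*box).astype(np.uint8);ys,xs=np.nonzero(h[120:153,299:335]);print('dark',xs.min()+299,xs.max()+299,ys.min()+120,ys.max()+120)
gray=((I.min(2)>70)&(np.ptp(I,axis=2)<30)).astype(np.uint8)
e=blob(W,gray,314.5,137,11);print('eye',e,onz(W,*e[0],.161))
print('eye tri',tri((W,*e[0]),(S,292.3,300),(T,405.8,205.9)),tri((W,*e[0]),(S,292.3,300)))
d=W['img'][105:170,280:350];cv2.imwrite('pics/w3c.png',cv2.resize(d,None,fx=6,fy=6,interpolation=cv2.INTER_CUBIC)[...,::-1])
for n,u,v in (('pink1',174,69),('pink2',271,24)): print(n,onz(W,u,v,.15))
E
```

```text
post ((316.5, 135.5), (37.0, 37.0), 90.0) [ 0.63124236 -0.20138977  0.095     ]
dark 301 329 123 150
eye (array([313.47018349, 136.74541284]), array([303, 126,  22,  22, 436], dtype=int32)) [ 0.63139067 -0.20079233  0.161     ]
eye tri (array([ 0.63151875, -0.20237043,  0.16492188]), [np.float64(1.4), np.float64(0.9), np.float64(1.9)]) (array([ 0.63138105, -0.20087656,  0.16259845]), [np.float64(0.0), np.float64(0.0)])
pink1 [ 0.7183614  -0.09776071  0.15      ]
pink2 [ 0.73217748 -0.18643143  0.15      ]
```

View pics/w3c.png

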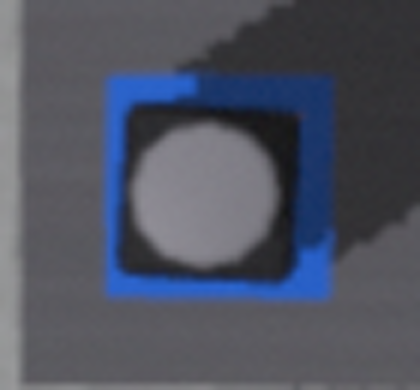

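Post and handle are aligned within about 3°, and the handle axis is at about (0.6314, -0.201). I'll move above it with the fingers at 50 mm.

Request:
move_arm(increments=[0,0,0,0.4,0,0,50,0,0,0,0.8,0,-0.3,50,0,0,0,1.2,0,-0.8,50,0,0,0,1.42,-0.04,-1.4,50,0,0,0,1.42,-0.04,-2.0,50,0,0,0,1.42,-0.04,-2.0,50,0,0,0,1.42,-0.04,-2.0,50,0,0,0,1.42,-0.04,-2.0,50,0,0,0,1.42,-0.04,-2.0,50])

```text
time: 10.7
position: [0.6323, -0.2017, 0.2139]
eef_rot: [[0.978, -0.21, 0.003], [-0.21, -0.978, -0.001], [0.004, 0.001, -1.0]]
contact_force: [0.4, -0.1, 0.4]
opening: 0.586
finger_force: 0.0
```

```bash
python3 - <<'E'
from h import *
W=snap('wrist');st=arm.get_state();print(st['position'],st['opening'],st['eef_rot'][0].round(3))
I=W['img'].astype(int);u,v=proj(W,(.6314,-.201,.161));print(u,v)
gray=((I.min(2)>70)&(np.ptp(I,axis=2)<30)).astype(np.uint8)
e=blob(W,gray,u,v,28);print('eye',e,onz(W,*e[0],.161))
E
```

```text
[ 0.63211308 -0.20168027  0.21352301] 0.5818034783852045 [ 0.978 -0.21   0.003]
327.1 269.3
eye (array([326.34459151, 275.80830671]), array([ 299,  241,   56,   56, 2191], dtype=int32)) [ 0.62761548 -0.19974334  0.161     ]
```

Request:
move_arm(increments=[0,0,0,-0.02,0,-0.3,50,0,0,0,-0.02,0,-0.7,50,0,0,0,-0.02,0,-1.1,50,0,0,0,-0.02,0,-1.5,50,0,0,0,-0.02,0,-1.8,50,0,0,0,-0.02,0,-2.05,50,0,0,0,-0.02,0,-2.15,50,0,0,0,-0.02,0,-2.15,50,0,0,0,-0.02,0,-2.15,15,0,0,0,-0.02,0,-2.15,15,0,0,0,-0.02,0,-2.15,15,0,0,0,-0.02,0,-2.15,15,0,0,0,-0.02,0,-2.15,15,0,0,0,-0.02,0,-2.15,15,0,0,0,-0.02,0,-2.15,15], squeeze=60)

```text
time: 12.25
position: [0.6311, -0.2016, 0.1051]
eef_rot: [[0.978, -0.21, 0.002], [-0.21, -0.978, -0.001], [0.002, 0.0, -1.0]]
contact_force: [0.4, 0.0, 4.7]
opening: 0.272
finger_force: 59.2
```

Request:
move_arm(increments=[0,0,0,0,0,0.1,15,0,0,0,0,0,0.3,15,0,0,0,0,0,0.6,15,0,0,0,0,0,0.9,15,0,0,0,0,0,1.2,15,0,0,0,0,0,1.5,15,0,0,0,0,0,1.8,15,0,0,0,0,0,2.1,15,0,0,0,0,0,2.4,15,0,0,0,0,0,2.7,15,0,0,0,0,0,2.9,15,0,0,0,0,0,3.0,15,0,0,0,0,0,3.0,15,0,0,0,0,0,3.0,15])

```text
time: 13.65
position: [0.63, -0.2014, 0.2531]
eef_rot: [[0.978, -0.21, -0.001], [-0.21, -0.978, 0.0], [-0.001, 0.0, -1.0]]
contact_force: [-0.6, 0.3, -1.9]
opening: 0.274
finger_force: 58.7
```

```bash
python3 - <<'E'
from h import *
T=snap('top');S=snap('scene','s5.png');W=snap('wrist')
st=arm.get_state();print(st['time'],st['position'],st['opening'],st['contact_force'],st['eef_rot'][2])
u,v=proj(S,(.631,-.2016,.2));print(u,v);u,v=int(u),int(v)
a=cv2.resize(S['img'][v-60:v+60,u-50:u+50],(400,480),interpolation=cv2.INTER_CUBIC)
b=cv2.resize(W['img'][180:480,200:450],(400,480),interpolation=cv2.INTER_CUBIC);cv2.imwrite('pics/m2.png',np.hstack([a,b])[...,::-1])
for p in [(.631,-.2016,.155),(.631,-.2016,.205),(.631,-.2016,.245)]:print(proj(S,p),proj(W,p))
E
```

```text
13.8 [ 0.62992828 -0.2014621   0.25290235] 0.27315439504624617 [ 0.0253973   0.31376071 -1.44437807] [-1.58137496e-03 -1.13621206e-04 -9.99998743e-01]
291.0 288.4
[292.1 302.5] [327.6 241.5]
[290.9 286.8] [327.9 268.6]
[289.8 273.3] [328.2 301.2]
```

View pics/m2.png

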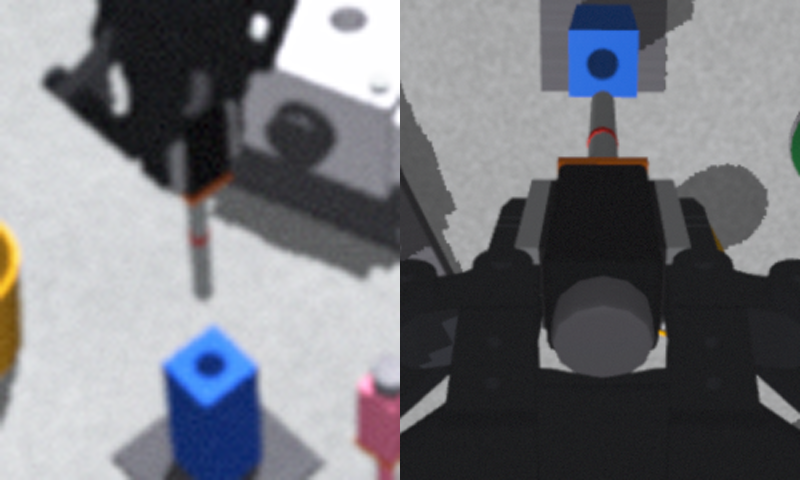

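The lift worked. The band and tip hang straight, with the tip at about (292,302) in the scene view and (326,241) in the wrist view. That matches an upright probe whose tip is 0.1 m below the TCP. Now to above the well.

Request:
move_arm(increments=[0,0,0,-0.08,0.25,0.1,15,0,0,0,-0.24,0.75,0.2,15,0,0,0,-0.4,1.25,0.2,15,0,0,0,-0.56,1.75,0.2,15,0,0,0,-0.72,2.25,0.2,15,0,0,0,-0.88,2.75,0.2,15,0,0,0,-1.04,3.25,0.2,15,0,0,0,-1.2,3.75,0.2,15,0,0,0,-1.36,4.25,0.2,15,0,0,0,-1.5,4.7,0.2,15,0,0,0,-1.56,4.9,0.2,15,0,0,0,-1.58,4.98,0.2,15,0,0,0,-1.58,4.98,0,15,0,0,0,-1.58,4.98,0,15,0,0,0,-1.58,4.98,0,15,0,0,0,-1.58,4.98,0,15])

```text
time: 15.4
position: [0.5515, 0.0465, 0.2536]
eef_rot: [[0.977, -0.211, -0.001], [-0.211, -0.977, 0.0], [-0.001, 0.0, -1.0]]
contact_force: [-0.7, -0.7, -2.6]
opening: 0.271
finger_force: 58.8
```

```bash
python3 - <<'E'
from h import *
W=snap('wrist');S=snap('scene');T=snap('top')
st=arm.get_state();p=np.array(st['position']);print(st['time'],p,st['contact_force'])
tip=p-[0,0,.1]
for s in (W,S): print(proj(s,tip),proj(s,(.551,.0475,.1)),proj(s,p-[0,0,.05]))
u,v=proj(W,(.551,.0475,.1)).astype(int);x,y=u-62,v-55
b=cv2.resize(W['img'][y:y+150,x:x+125],(400,480),interpolation=cv2.INTER_CUBIC)
us,vs=proj(S,(.551,.0475,.13)).astype(int)-[25,30];a=cv2.resize(S['img'][vs:vs+60,us:us+50],(400,480),interpolation=cv2.INTER_CUBIC)
print('W crop',x,y,'x3.2; S crop',us,vs,'x8');cv2.imwrite('pics/m3.png',np.hstack([b,a])[...,::-1])
E
```

```text
15.55 [0.55156889 0.04713971 0.25395759] [-0.07699557 -0.05872778 -1.42283221]
[326.8 242.6] [326.4 223.6] [326.9 269.6]
[328.5 217.5] [328.2 233.4] [328.7 201.6]
W crop 264 168 x3.2; S crop 303 194 x8
```

View pics/m3.png

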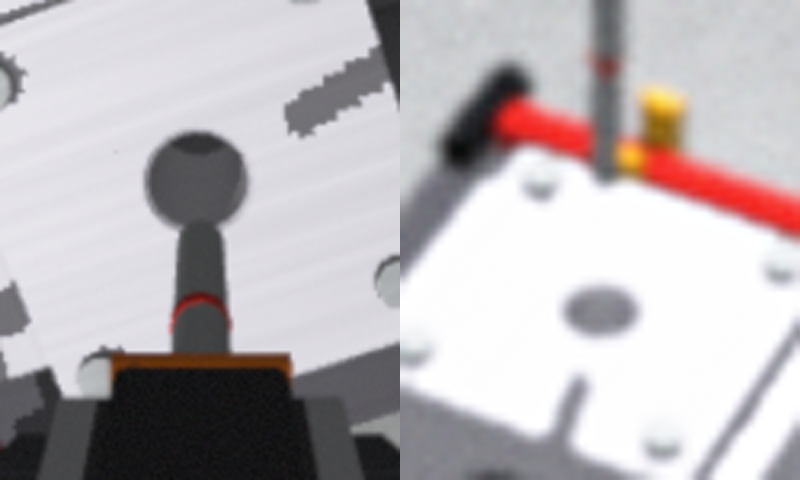

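The well in the wrist view is centred at about (325.4,224.3) and the tip at about (327,243), so the offset is about 1 mm. The scene view agrees, with the well at (328.0,232.9). I'll correct by 1 mm and lower.

Request:
move_arm(increments=[0,0,0,-0.02,0.02,0,15,0,0,0,-0.02,0.02,0,15,0,0,0,-0.02,0.02,-0.1,15,0,0,0,-0.02,0.02,-0.25,15,0,0,0,-0.02,0.02,-0.4,15,0,0,0,-0.02,0.02,-0.55,15,0,0,0,-0.02,0.02,-0.7,15,0,0,0,-0.02,0.02,-0.85,15,0,0,0,-0.02,0.02,-1.0,15,0,0,0,-0.02,0.02,-1.15,15,0,0,0,-0.02,0.02,-1.3,15,0,0,0,-0.02,0.02,-1.45,15,0,0,0,-0.02,0.02,-1.6,15,0,0,0,-0.02,0.02,-1.75,15,0,0,0,-0.02,0.02,-1.9,15,0,0,0,-0.02,0.02,-2.0,15,0,0,0,-0.02,0.02,-2.0,15,0,0,0,-0.02,0.02,-2.0,15,0,0,0,-0.02,0.02,-2.0,15])

```text
time: 17.45
position: [0.5507, 0.0486, 0.1543]
eef_rot: [[0.978, -0.21, 0.001], [-0.21, -0.978, -0.0], [0.001, -0.0, -1.0]]
contact_force: [-0.3, 0.8, -1.4]
opening: 0.275
finger_force: 58.8
```

```bash
python3 - <<'E'
from h import *
W=snap('wrist');S=snap('scene')
st=arm.get_state();p=np.array(st['position']);print(st['time'],p,st['contact_force'],st['wrist_torque'],st['opening'])
for s in (W,S): print(s['name'],'well',proj(s,(.5507,.0481,.1)),'band',proj(s,p-[0,0,.05]),'axis@.1',proj(s,[p[0],p[1],.1]))
u,v=proj(W,(.551,.0475,.1)).astype(int);x,y=u-50,v-60
b=cv2.resize(W['img'][y:y+120,x:x+100],(400,480),interpolation=cv2.INTER_CUBIC)
us,vs=proj(S,(.551,.0475,.11)).astype(int)-[20,24];a=cv2.resize(S['img'][vs:vs+48,us:us+40],(400,480),interpolation=cv2.INTER_CUBIC)
print('W crop',x,y,'x4; S crop',us,vs,'x10');cv2.imwrite('pics/m4.png',np.hstack([b,a])[...,::-1])
I=W['img'].astype(int);m=((I[...,0]>90)&(I[...,1]<60)&(I[...,2]<60)).astype(np.uint8);ys,xs=np.nonzero(m[y:y+120,x:x+100]);print('red W',xs.min()+x,xs.max()+x,ys.min()+y,ys.max()+y)
E
```

```text
17.55 [0.55062648 0.04853744 0.15426585] [-0.77447579 -0.80269162 -2.10470588] [ 0.00574446 -0.03109195 -0.01601143] 0.270632895082934
wrist well [328.8 266.3] band [328.1 269.3] axis@.1 [328.1 266.6]
scene well [328.2 233.2] band [328.3 231.9] axis@.1 [328.3 233.1]
W crop 279 205 x4; S crop 308 206 x10
red W 300 353 260 284
```

View pics/m4.png

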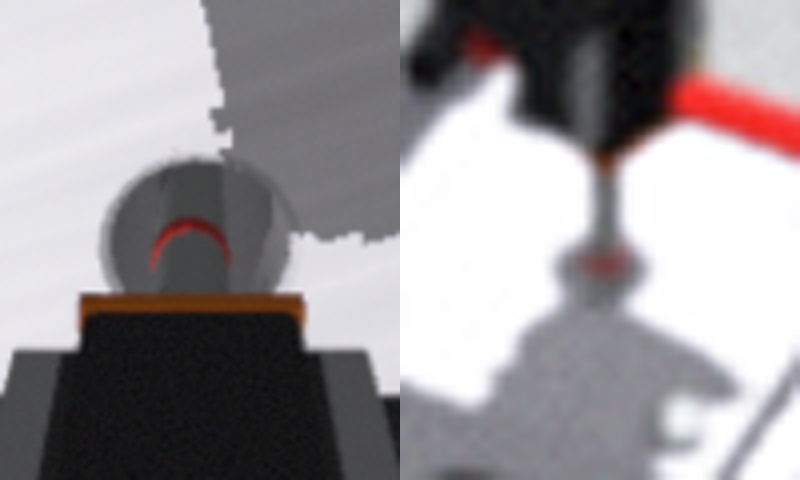

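The rod is inside the well. In the wrist view the well is centred at about u=328.3 and the rod at about 326.5, so it is about 0.9 mm too far towards +y. I'll check the band height next.

```bash
python3 - <<'E'
from h import *
W=snap('wrist');st=arm.get_state();p=np.array(st['position']);tx=np.array(st['eef_rot'])[:,0]
I=W['img'].astype(int)
for u in (325,326,327,328): print(u,[(v,*I[v,u]) for v in range(256,286) if I[v,u,0]>I[v,u,1]+20])
for o in (.048,.049,.05,.051,.052,.053): print('band front',o,proj(W,p+tx*.005-[0,0,o]))
for o in (.007,.010,.013): print('handle lower front edge',o,proj(W,p+tx*.012-[0,0,o]))
E
```

```text
325 [(259, np.int64(78), np.int64(46), np.int64(47)), (260, np.int64(92), np.int64(27), np.int64(28)), (261, np.int64(133), np.int64(31), np.int64(28)), (262, np.int64(130), np.int64(54), np.int64(52)), (263, np.int64(99), np.int64(64), np.int64(65)), (278, np.int64(84), np.int64(57), np.int64(40)), (279, np.int64(92), np.int64(50), np.int64(21)), (280, np.int64(95), np.int64(48), np.int64(12)), (281, np.int64(102), np.int64(51), np.int64(13)), (282, np.int64(87), np.int64(44), np.int64(21))]
326 [(259, np.int64(80), np.int64(45), np.int64(46)), (260, np.int64(90), np.int64(29), np.int64(27)), (261, np.int64(123), np.int64(31), np.int64(28)), (262, np.int64(107), np.int64(57), np.int64(57)), (278, np.int64(85), np.int64(58), np.int64(43)), (279, np.int64(95), np.int64(52), np.int64(26)), (280, np.int64(96), np.int64(50), np.int64(16)), (281, np.int64(102), np.int64(51), np.int64(13)), (282, np.int64(87), np.int64(45), np.int64(18))]
327 [(259, np.int64(80), np.int64(40), np.int64(41)), (260, np.int64(84), np.int64(23), np.int64(21)), (261, np.int64(98), np.int64(27), np.int64(26)), (
[... 354 characters left out ...]
np.int64(84), np.int64(29), np.int64(28)), (261, np.int64(90), np.int64(22), np.int64(23)), (262, np.int64(86), np.int64(49), np.int64(48)), (278, np.int64(86), np.int64(57), np.int64(42)), (279, np.int64(92), np.int64(48), np.int64(16)), (280, np.int64(96), np.int64(49), np.int64(17)), (281, np.int64(102), np.int64(51), np.int64(11)), (282, np.int64(87), np.int64(46), np.int64(16))]
band front 0.048 [328.  262.2]
band front 0.049 [328.  261.5]
band front 0.05 [328.  260.9]
band front 0.051 [328.  260.3]
band front 0.052 [328.  259.7]
band front 0.053 [328. 259.]
handle lower front edge 0.007 [328.5 279.9]
handle lower front edge 0.01 [328.4 277.2]
handle lower front edge 0.013 [328.4 274.6]
```

The band measures 50 mm below the TCP, as expected. Final correction: -4.3 mm in z and -0.75 mm in y.

Request:
move_arm(increments=[0,0,0,0,-0.015,-0.03,15,0,0,0,0,-0.015,-0.06,15,0,0,0,0,-0.015,-0.085,15,0,0,0,0,-0.015,-0.085,15,0,0,0,0,-0.015,-0.085,15,0,0,0,0,-0.015,-0.085,15,0,0,0,0,-0.015,-0.085,15,0,0,0,0,-0.015,-0.085,15,0,0,0,0,-0.015,-0.085,15,0,0,0,0,-0.015,-0.085,15])

```text
time: 18.6
position: [0.5504, 0.0478, 0.1496]
eef_rot: [[0.978, -0.21, 0.0], [-0.21, -0.978, -0.0], [0.0, 0.0, -1.0]]
contact_force: [-0.8, -0.3, -2.3]
opening: 0.276
finger_force: 58.8
```

```bash
python3 - <<'E'
from h import *
W=snap('wrist');st=arm.get_state();print(st['time'],st['position'],st['contact_force'],np.abs(st['joint_velocities']).max())
I=W['img'].astype(int)
u,v=proj(W,(.5507,.0478,.1));print(u,v)
g=I.min(2)
for r in (int(v)-12,int(v)-8,int(v)-4): print(r,''.join(' %d'%x for x in g[r,295:362]))
S=snap('scene')
m=((S['img'][...,0]>130)&(S['img'][...,1]<70)).astype(np.uint8);print('latch red',blob(S,m,335,212,22)[1])
E
```

```text
18.65 [0.55035889 0.04779358 0.14964425] [ 0.20267233  0.44557782 -1.78841155] 0.001142035663510909
327.8 268.9
256  227 227 227 228 228 228 228 228 228 226 211 179 154 129 97 82 81 83 84 84 84 84 81 79 85 80 74 69 69 70 69 69 70 68 69 68 68 68 68 70 80 87 84 83 83 83 83 83 80 80 79 86 97 103 112 117 120 120 122 121 119 120 120 120 119 118 119
260  229 229 228 229 229 229 229 225 192 165 142 111 84 79 81 82 81 83 84 84 83 85 87 88 82 76 56 42 30 27 26 24 20 28 32 39 52 62 65 69 76 84 87 86 85 85 84 82 81 81 84 105 115 111 105 102 107 115 117 118 117 118 118 116 117 118 117
264  230 229 229 228 228 227 218 171 151 125 95 79 79 79 80 83 83 81 83 84 85 83 77 59 37 45 60 66 66 69 69 69 69 69 69 66 59 46 34 36 60 84 86 85 84 82 83 84 81 84 95 109 113 116 117 109 104 108 117 118 119 119 120 119 120 118 118
latch red [335 215  22   9  59]
```

In the last reading the rod spans u=317–335, centred in the well at u=302–351. The band is level with the mouth, the contact force is steady, and the time is 18.7 s. Handing in.

```bash
python3 -c "
from station import arm
print(arm.finish_job())"
```

```text
the job is handed in; nothing more can be done
None
```

I handed the job in at about 18.7 s, with the clamp arm closed in its catch. The probe is still held upright and centred in the well, its red band level with the mouth by my measurements. The force readings showed no sign of it touching the head, and the hand-in gave no verdict.

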